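# Refill the bedside scent warmer and hold its reset key

### The job

Put one of the two wooden balls from the refill tray into each of the two empty wells of the scent warmer, leaving the ball that is already there and the other things on the table alone. Then take the reset pin out of its stand and with its tip gently press the recessed key on the dot, the pin square to the sloping panel, pushing the key about half way in or further with only a light force. Finish while holding the key down with the pin: do not let go of it.

Things in the scene. Friction and masses are not known exactly. Their poses are not given: they have to be found in the camera images.
- warmer: scent warmer fixed to the table, 220 mm wide along its y. Origin under it on the table, z up, -x its front. Its flat wooden top, 70 mm above the table, spans x = 0 to 70 mm and has three wells in a row; in front (x = 0 to -83 mm) a white panel slopes down at 25 degrees (from 70 to 31 mm high), the recessed key in its middle.
- well0 (a point): where the centre of a ball lies when it is seated in the well at the warmer's y = -65 mm, x = 35 mm (round hole 28 mm across, 11.5 mm deep, in the flat top; the ball sits centred on its rim, this point being 8 mm above the top). One of the three wells has a ball at the start, which one varies.
- well1 (a point): where the centre of a ball lies when it is seated in the well at the warmer's y = 0 mm, x = 35 mm (round hole 28 mm across, 11.5 mm deep, in the flat top; the ball sits centred on its rim, this point being 8 mm above the top). One of the three wells has a ball at the start, which one varies.
- well2 (a point): where the centre of a ball lies when it is seated in the well at the warmer's y = 65 mm, x = 35 mm (round hole 28 mm across, 11.5 mm deep, in the flat top; the ball sits centred on its rim, this point being 8 mm above the top). One of the three wells has a ball at the start, which one varies.
- ballA_center (a point): centre of a wooden scent ball, diameter 32 mm, 11 g, all three alike. Starts in a socket of the refill tray, its centre 23 mm above the table.
- ballB_center (a point): centre of a wooden scent ball, diameter 32 mm, 11 g, all three alike. Starts in a socket of the refill tray, its centre 23 mm above the table.
- ballC_center (a point): centre of a wooden scent ball, diameter 32 mm, 11 g, all three alike. Starts in a well of the warmer; leave it there.
- tray: refill tray fixed to the table, 150 x 60 x 12 mm, origin under its centre, long along its x, with two shallow square sockets, each with a ball, at x = -50 and 50 mm. It may stand left or right of the warmer.
- stand: dark wooden block fixed to the table, 56 x 56 x 50 mm high, origin under its centre; a square 9 mm hole from above holds the reset pin upright. It stands on the other side from the tray.
- pin: reset pin, 130 mm long, 35 g, upright in the stand. Origin at its tip (lower end), z along it towards the handle's end. From the tip: steel shaft, diameter 6 mm, up to 45 mm; then black handle, diameter 16 mm, to 130 mm. At the start the handle's shoulder rests on the stand: tip 5 mm above the table, handle from 50 to 135 mm above it. To take it out lift it straight up 50 mm or more.
- pin_tip (a point): the pin's tip (its origin)
- key_spot (a point): centre of the outer face of the round metal key (diameter 19 mm, with a small black dot at this point), 3 mm below the sloping panel's face, in a round opening of 23 mm. The key moves with this point. Its z axis points out of the panel, square to the sloping face: up and leaning 25 degrees from vertical towards the warmer's front (-x); its y axis is the warmer's y.
- key (a joint): how far the key is pressed in, m: 0 out, 0.008 at its stop. A spring returns it: about 1.5 N at the start of the travel, 4.5 N at the stop. It counts as held down from 0.003.
- phone: bystander, to be left alone: black phone lying flat, 74 x 150 x 9 mm; origin under its centre
- cream: bystander, to be left alone: white cream jar with metal cap, diameter 54, height 45 mm; origin under its centre
- tumbler: bystander, to be left alone: metal drinking bottle with black cap, diameter 72, height 130 mm; origin under its centre
- glasses_case: bystander, to be left alone: grey glasses case, 62 x 158 x 42 mm; origin under its centre
- candle: bystander, to be left alone: amber jar candle with wooden lid, diameter 68, height 75 mm; origin under its centre
Not all that is in view belongs to the job. What is shaped like the part that bears ballB_center but orange is not meant.

How it is judged:
By the outcome, as a careful person would: the job done as asked, in the order asked, and still so for the second after the job is handed in, while the arm keeps its last pose, push and grip.
It also fails if it takes over 69 s, if anything falls off the work surface, if the arm or the gripper's body presses on something with over 40 N, if the wrist force passes 120 N, or if a joint passes its speed limit or range.

### The arm

A 7-joint arm with a two-finger parallel gripper is mounted at the origin on the work surface. World frame = base frame: x ahead of the robot, y to its left, z up, the work surface at z = 0. Lengths are in m, angles in rad, forces in N, time in s.
With the tool pointing down it reaches from about 0.425 to 0.875 m from the base axis. Payload 4.7 kg.
Tool frame: the origin (TCP) lies between the finger pads; the fingertips stand 22 mm ahead of it and the grasp point (between the pads) lies 3 mm ahead of it; z points along the fingers, y is the line along which they close (so a half turn about z gives the same grasp; the last joint's range is limited). The gripper opens to 87 mm and grips with 3 to 60 N. Pads are 19 mm wide; open, the fingers measure 117 mm over their backs; the gripper's body (75 mm by 190 mm) begins 51 mm behind the grasp point.
Start: joints at [-1.298, 0.321, -0.07, 1.45, 0.023, 1.371, -0.057], TCP at [0.166, 0.628, 0.245] pointing down, gripper open.
Joint ranges: [-2.86, 2.86], [-0.3, 2.09], [-1.38, 1.24], [0.06, 2.45], [-1.56, 4.7], [0.09, 2.05], [-2.69, 2.69]. Speed limits (rad/s): [2.57, 2.57, 3.14, 3.14, 3.14, 3.14, 3.14].

### API

Orientations are given as a rotation vector (axis times angle).
In Python, from bench import ctrl gives the robot as it stands. The module is installed in compiled form; this text tells all that it offers.
- The arm moves only by the tool send_rows, never from a script. Its argument "motion" is a list of rows, each an object with "claw": the opening, from -1 (shut) to 1 (fully open); "slide": the shift along the tool's x, y, z in mm, a list of three; "delta_rot": the turn, a rotation vector about the tool's x, y, z in rad, a list of three. In form: [{"claw": claw, "slide": [x, y, z], "delta_rot": [ax, ay, az]}, ...]. A call has 1 to 5 rows; each row is the pose to reach, as a shift and turn from the pose commanded when the call began, along the tool's axes at that moment; what a row does not reach only later rows make up. A row lasts 1/10 s, in which the tool goes at most 50 mm and 8.59 degrees, less where a joint would pass 70% of its speed; a pose out of reach is approached as far as the arm can. A call with a gripper value outside its range is refused whole. The fingers move at their own pace and stop on an object; "grip_force" is the grip in N (left out, the last holds). Time passes only in rows, so rows that repeat a pose let the fingers close. It gives the time, the measured TCP pose, the force, the opening and the grip force at its end, in the units of the state.
- ctrl.get_state(): the state, without advancing time (a new reading comes with each control period).
- ctrl.get_image(name): name is "side" or "top"; returns a dict with "color" (480x640x3 uint8, blue, green, red), "fx", "fy", "cx", "cy" (pixels), "k1" (the pictures are not rectified: a ray, as slopes to the right and down, at radius r is drawn at 1 + k1 r^2 times it, then the intrinsics apply), "pose" (4x4, takes a point from camera to world coordinates). Camera axes: x right, y down, z forward; pixel columns grow to the right and rows downward; lengths in m; the calibration is good to about 2 mm. A picture is of the moment at which its call begins. There is no depth.
- ctrl.close_job(): hands the job in; it is judged then, once.
The state is a dict: "time": time; "joint_positions": joint angles; "qd": joint speeds; "joint_torque": joint torques, N m; "position": TCP position; "tool_rot": TCP orientation; "ft_force": force on the tool from outside, world axes, zero at the start; "torque": the same for the moment, N m; "grip_width": opening from 0.0 (shut) to 1.0 (fully open); "grip_force": force on a finger pad.
Only numpy, scipy, OpenCV 4.12 (cv2) and the standard library are available. Lean on these libraries where they do the work, as an engineer would, in place of code of your own. Each camera call takes 0.05 s, during which the arm holds its last target. There are 200 camera calls.

## Working session

There is one attempt and no reset: what is moved stays moved. The work goes in short steps, Python scripts to look and compute and a tool call to move; the robot and the scene stay as the last step left them, time stands still between calls to the robot, and variables do not carry over. Pictures are saved under pics/ and viewed, at most 10 in all, crops included, and the job is handed in when it is done.

Besides the shell and the picture viewer there is one more tool, called in YAML: its name, and indented under it one key for each argument. send_rows: Moves the arm, as the interface text tells. Its arguments: {"type":"object","properties":{"motion":{"type":"array","items":{"type":"object","properties":{"claw":{"type":"number"},"slide":{"type":"array","items":{"type":"number"}},"delta_rot":{"type":"array","items":{"type":"number"}}}}},"grip_force":{"type":"number"}},"required":["motion"]}

```bash
mkdir -p pics; cat > h.py <<'E'
import numpy as np, cv2
from bench import ctrl
from scipy.spatial.transform import Rotation as R
def K(im): return np.array([[im["fx"],0,im["cx"]],[0,im["fy"],im["cy"]],[0,0,1.]]), np.array([im["k1"],0,0,0.])
def ray(im,px):
    k,d=K(im); u=cv2.undistortPoints(np.array([[px]],float),k,d)[0,0]
    T=np.array(im["pose"]); v=T[:3,:3]@np.array([u[0],u[1],1]); return T[:3,3],v/np.linalg.norm(v)
def plane(im,px,z):
    o,v=ray(im,px); return o+v*(z-o[2])/v[2]
def tri(rays):
    A=0;b=0
    for o,v in rays:
        P=np.eye(3)-np.outer(v,v); A=A+P; b=b+P@o
    p=np.linalg.solve(A,b); return p,[np.linalg.norm((np.eye(3)-np.outer(v,v))@(p-o)) for o,v in rays]
def proj(im,p):
    k,d=K(im); Ti=np.linalg.inv(np.array(im["pose"])); r,_=cv2.Rodrigues(Ti[:3,:3])
    return cv2.projectPoints(np.array([p],float),r,Ti[:3,3],k,d)[0][0,0]
def delta(pos):
    "tool-frame shift in mm from present tool pose to world pos"
    s=ctrl.get_state(); return R.from_rotvec(s["tool_rot"]).inv().apply(np.array(pos)-s["position"])*1000
E
python3 - <<'E'
from h import *
import pickle
D={}
for n in("side","top"):
    im=ctrl.get_image(n);D[n]=im;cv2.imwrite(f"pics/{n}0.png",im["color"]);print(n,im["fx"],im["k1"],np.round(im["pose"],3).tolist())
pickle.dump(D,open("d0.pkl","wb"))
s=ctrl.get_state();print({k:np.round(v,3).tolist() for k,v in s.items()})
E
```

```text
side 516.4210096991479 -0.0874314567956193 [[0.907, -0.213, 0.364, 0.191], [-0.422, -0.48, 0.769, -0.801], [0.01, -0.851, -0.525, 0.604], [0.0, 0.0, 0.0, 1.0]]
top 437.35397057322444 -0.10423989192367593 [[0.013, -0.981, 0.192, 0.379], [-1.0, -0.018, -0.024, -0.002], [0.027, -0.192, -0.981, 1.078], [0.0, 0.0, 0.0, 1.0]]
{'time': 0.1, 'joint_positions': [-1.298, 0.322, -0.07, 1.452, 0.023, 1.371, -0.057], 'qd': [-0.0, -0.002, -0.001, -0.003, -0.0, -0.0, -0.0], 'joint_torque': [-0.0, -49.257, -0.406, -31.34, -0.064, 0.04, 0.0], 'position': [0.166, 0.628, 0.244], 'tool_rot': [-0.405, -3.115, 0.003], 'ft_force': [0.485, -0.62, -0.439], 'torque': [0.003, -0.003, -0.006], 'grip_force': 0.0, 'grip_width': 0.999}
```

View pics/side0.png

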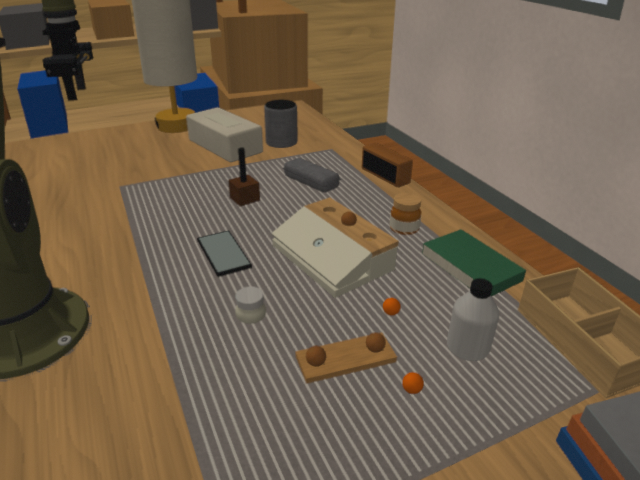

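View pics/top0.png

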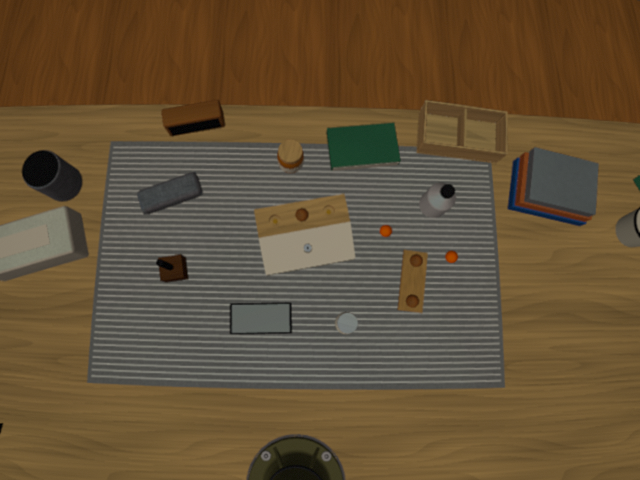

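The top view shows the brown balls in the tray at (416,260) and (412,301), and orange decoys at (386,231) and (451,257). The filled well is the middle one at (302,214), with empty wells at (274,221) and (328,211). The key is at (308,248), the stand at (173,268). In the side view the tray balls are at (375,342) and (316,355), the decoys at (392,306) and (413,382), the pin at (242,170).

Candidates for "tray ball": brown (416,260), brown (412,301), orange (386,231), orange (451,257), warmer ball (302,214). I choose the two brown ones in the tray and check them in a close crop.

```bash
python3 - <<'E'
from h import *
import pickle
D=pickle.load(open("d0.pkl","rb"))
def crop(n,x,y,w=80,h=60): return cv2.resize(D[n]["color"][y:y+h,x:x+w],(400,300),interpolation=cv2.INTER_CUBIC)
a=np.hstack([crop("top",375,245),crop("top",250,190,112,84)])
b=np.hstack([crop("side",290,325,112,84),crop("side",268,195,133,100)])
o=np.vstack([a,b]); o=np.clip(o.astype(float)*1.4,0,255).astype(np.uint8); cv2.imwrite("pics/c1.png",o)
for n,pts in {"top":[(416,260),(412,301),(405,280),(302,214),(290,220),(328,211),(274,221)],"side":[(316,355),(375,342),(345,358),(349,219),(329,210),(369,236)]}.items():
    for p in pts: print(n,p,D[n]["color"][p[1],p[0]],cv2.cvtColor(D[n]["color"],cv2.COLOR_BGR2HSV)[p[1],p[0]])
E
```

```text
top (416, 260) [27 59 94] [ 14 182  94]
top (412, 301) [26 57 92] [ 14 183  92]
top (405, 280) [ 44  87 116] [ 18 158 116]
top (302, 214) [27 60 96] [ 14 183  96]
top (290, 220) [ 58 102 129] [ 19 140 129]
top (328, 211) [ 21  89 119] [ 21 210 119]
top (274, 221) [ 19  89 118] [ 21 214 118]
side (316, 355) [31 60 96] [ 13 173  96]
side (375, 342) [ 32  62 101] [ 13 174 101]
side (345, 358) [ 54  96 132] [ 16 151 132]
side (349, 219) [28 57 90] [ 14 176  90]
side (329, 210) [ 51  80 105] [ 16 131 105]
side (369, 236) [ 46  77 103] [ 16 141 103]
```

View pics/c1.png

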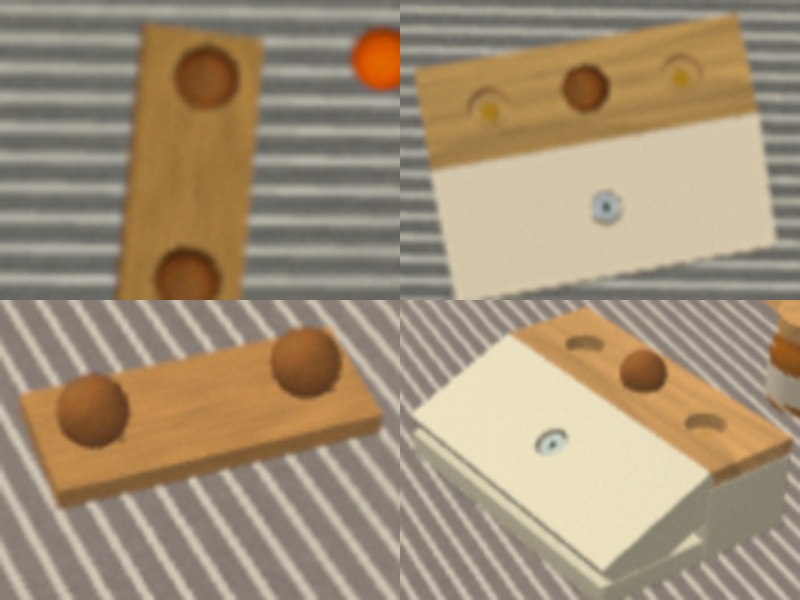

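The crop confirms it: the tray balls are brown and the decoys orange. Well 1, in the middle, is filled, and wells 0 and 2 are empty. Next I measure.

```bash
cat >m.py <<'E'
from h import *
import pickle
D=pickle.load(open("d0.pkl","rb"))
def comp(m,p,r=0):
    n,l,s,c=cv2.connectedComponentsWithStats(m.astype(np.uint8),connectivity=4)
    d=np.linalg.norm(c-np.array(p),axis=1)+1e3*(s[:,4]<12); d[0]=1e9; i=np.argmin(d); return l==i,c[i],s[i]
def hull4(m):
    c=max(cv2.findContours(m.astype(np.uint8),cv2.RETR_EXTERNAL,cv2.CHAIN_APPROX_NONE)[0],key=cv2.contourArea)
    return cv2.approxPolyN(c,4,ensure_convex=True).reshape(-1,2)
if __name__=="__main__":
  H={n:cv2.cvtColor(D[n]["color"],cv2.COLOR_BGR2HSV).astype(int) for n in D}
  B={"A":((416,260),(375,342)),"B":((412,301),(316,355)),"C":((302,214),(349,219))}
  for k,(pt,ps) in B.items():
    rs=[]
    for n,p in(("top",pt),("side",ps)):
        h=H[n]; m=(h[...,0]<=15)&(h[...,1]>155)&(h[...,2]>25); _,c,s=comp(m,p); e=s[:2]+(s[2:4]-1)/2
        print(k,n,c.round(1),e,s[2:5]); rs.append(ray(D[n],c))
    p,e=tri(rs); print(" ",p.round(4),np.round(e,4))
  for n,seed,wseed in(("top",(307,247),(285,220)),("side",(325,240),(330,210))):
    h=H[n]; m=(h[...,1]<75)&(h[...,2]>(150 if n=="top" else 185))
    mm,c,s=comp(m,seed); print(n,"panel",s,hull4(mm).tolist(), h[seed[1],seed[0]])
    print("  V/S at panel pts",[h[y,x].tolist() for x,y in ((280,250),(335,240),(310,240),(350,255),(300,240))])
  # pin
  for n,(x,y,w,hh) in (("top",(150,250,45,40)),("side",(222,140,45,70))):
    v=H[n][y:y+hh,x:x+w,2]; m=v<38
    _,c,s=comp(m,(10,13) if n=="top" else (20,25)); print(n,"pin",s,c+[x,y])
    print("\n".join("".join("%3d"%q for q in r[::1]) for r in v[::2])[:6000])
E
python3 m.py
```

```text
A top [415.9 260.1] [416. 260.] [ 13  13 118]
A side [375.1 342.3] [375.5 342. ] [ 20  19 290]
  [ 0.5306 -0.287   0.0221] [0.0008 0.0008]
B top [412.  300.7] [412. 301.] [ 13  13 127]
B side [315.5 355.9] [315.5 355.5] [ 20  20 317]
  [ 0.4312 -0.2747  0.0221] [0.0008 0.0008]
C top [301.4 214.4] [301.5 214.5] [ 12  12 122]
C side [348.4 218.2] [348.5 218. ] [ 14  13 150]
  [ 0.627  -0.003   0.0787] [0.0012 0.0012]
top panel [ 266  223   88   51 1934] [[354, 257], [264, 274], [273, 236], [349, 222]] [98 13 76]
  V/S at panel pts [[20, 48, 150], [20, 49, 151], [20, 49, 150], [20, 52, 152], [20, 49, 151]]
side panel [     0      0    640    480 307200] [[639, 0], [639, 479], [0, 479], [0, 0]] [ 22  47 167]
  V/S at panel pts [[23, 46, 112], [23, 46, 168], [23, 47, 168], [21, 47, 167], [21, 47, 169]]
top pin [  6   9  18  12 121] [164.78512397 264.38016529]
 84 84 84 84 84 85 84 84 88 88 89 89 89 91 90 89 90 89 89 89 91 93 96 97 97 96 96 97 97 96 96 96 97 98 97 99101103104106106105104104105
 78 79 77 77 75 75 76 76 76 76 76 78 78 76 76 75 74 75 76 76 76 75 77 78 78 77 78 79 77 77 78 77 
[... 6605 characters left out ...]
23126107100 99105132
134118101 97 98112131132113 96 83 66 53 48 47 48 49 44 44 44 46 46 45 44 43 41 42 43 45 43 44 41 43 46 53 54 55 67103133133115102101104
116134126102 98 96101126132116102 94 84 68 54 49 46 46 43 42 42 43 46 42 44 45 43 45 58 59 64 65 76102128130114103101104120137131109101
 99113132134114 99 97100116134123103 97 96 89 83 69 52 44 41 43 44 55 74 78 77 79 92113133131112102101104121138124106100 99106134137116
 96 99112131133113 98 97 99114133133112 97 96 97106107 95 83 88 95100125139121101 98100106131132114103 99104119138132117104101104120136
105 98 95100125136120101 96 96110130132115100 95 98113132131113 99 96 99115134130110 99100103119138132110100100104122139122105100 99104
```

```bash
cat >m2.py <<'E'
from m import *
from scipy.spatial.transform import Rotation as R
C={}
for n,seed,vlo in(("top",(285,250),125),("side",(310,235),148)):
    h=cv2.cvtColor(D[n]["color"],cv2.COLOR_BGR2HSV).astype(int)
    roi=np.zeros(h.shape[:2],bool)
    if n=="top": roi[190:282,245:362]=1
    else: roi[190:300,262:405]=1
    m=(h[...,1]<85)&(h[...,1]>30)&(h[...,2]>vlo)&(h[...,0]>15)&(h[...,0]<28)&roi
    mm,c,s=comp(m,seed); q=hull4(cv2.morphologyEx(mm.astype(np.uint8),cv2.MORPH_OPEN,np.ones((3,3)))); C[n]=q; print(n,s,q.tolist())
    k=(slice(236,258),slice(296,320)) if n=="top" else (slice(230,254),slice(306,332))
    cold=(h[...,0]>40)&(h[...,0]<130); kk=np.zeros_like(cold); kk[k]=cold[k]; ys,xs=np.nonzero(kk); print("key mask",len(xs),xs.mean(),ys.mean()); C[n+"k"]=(xs.mean(),ys.mean())
    sub=h[k][...,2].copy(); 
p,e=tri([ray(D[n],C[n+"k"]) for n in("top","side")]); print("key",p.round(4),np.round(e,4))
def t(a,b,l): p,e=tri([ray(D["top"],a),ray(D["side"],b)]); print(l,p.round(4),np.round(e,4)); return p
t((170.5,266),(243,180),"pin shoulder"); t((159.5,262.3),(241.3,149.5),"pin top")
for n,a in(("top",(170.5,266)),("side",(243,180))): print(plane(D[n],a,.05).round(4))
for n,a in(("top",(159.5,262.3)),("side",(241.3,149.5))): print(plane(D[n],a,.135).round(4))
E
python3 m2.py
```

```text
top [ 259  222   97   53 3397] [[355, 258], [265, 274], [258, 237], [350, 221]]
key mask 37 307.2432432432432 247.56756756756758
side [ 272  207   98   78 3537] [[371, 252], [335, 284], [271, 233], [304, 206]]
key mask 37 318.2432432432432 242.51351351351352
key [ 0.5531 -0.0184  0.0485] [0.0009 0.0009]
pin shoulder [0.5011 0.3046 0.0531] [0.0003 0.0003]
pin top [0.5009 0.3055 0.1322] [0.0014 0.0014]
[0.5018 0.3055 0.05  ]
[0.5025 0.3108 0.05  ]
[0.4992 0.3049 0.135 ]
[0.5004 0.2987 0.135 ]
```

```bash
cat >>m2.py <<'E'
print('----')
T=np.array([[350,221],[258,237],[265,274],[355,258]]); S=np.array([[371,252],[304,206],[271,233],[335,284]])
M=np.array([[0,-.11,.07],[0,.11,.07],[-.083,.11,.031],[-.083,-.11,.031],[.035,0,.078],[-.0402,0,.0478]])
W=[tri([ray(D["top"],a),ray(D["side"],b)])[0] for a,b in zip(T,S)]+[np.array([.627,-.003,.0787]),p]
W=np.array(W); w=np.array([1,1,1,1,3,3.])
def fit(x): c,s=np.cos(x[2]),np.sin(x[2]); return M@np.array([[c,s,0],[-s,c,0],[0,0,1]])+[x[0],x[1],x[3]]
from scipy.optimize import least_squares
r=least_squares(lambda x:((fit(x)-W)*w[:,None]).ravel(),[.59,0,0,0]).x
print("warmer",r.round(4),"deg",np.degrees(r[2])); print(((W-fit(r))*1000).round(1).tolist())
c,s=np.cos(r[2]),np.sin(r[2]);Rw=np.array([[c,-s,0],[s,c,0],[0,0,1]]);t0=np.array([r[0],r[1],r[3]])
for l,q in(("well0",(.035,-.065,.078)),("well2",(.035,.065,.078)),("key",M[5])): print(l,(Rw@q+t0).round(4))
print("normal",(Rw@[-.4226,0,.9063]).round(4))
st=ctrl.get_state(); print(st["position"].round(4) if hasattr(st["position"],"round") else st["position"], R.from_rotvec(st["tool_rot"]).as_matrix().round(3).tolist())
E
python3 m2.py | sed -n '/----/,$p'
```

```text
----
warmer [ 0.5927 -0.0102  0.1979  0.0006] deg 11.338192473841982
[[0.7, -0.5, -0.3], [1.6, 0.3, -2.1], [0.1, 0.5, -1.5], [-0.3, -0.5, 1.2], [-0.1, 0.3, 0.1], [-0.2, -0.3, 0.2]]
well0 [ 0.6398 -0.067   0.0786]
well2 [0.6143 0.0604 0.0786]
key [ 0.5533 -0.0181  0.0484]
normal [-0.4144 -0.0831  0.9063]
[0.1663 0.6279 0.2436] [[-0.967, 0.256, -0.0], [0.256, 0.967, -0.002], [-0.0, -0.002, -1.0]]
```

send_rows:
  motion:
    - {"claw":1,"slide":[-40,-23,0],"delta_rot":[0,0,-0.12]}
    - {"claw":0.6,"slide":[-80,-46,0],"delta_rot":[0,0,-0.24]}
    - {"claw":0.1,"slide":[-120,-69,0],"delta_rot":[0,0,-0.36]}
    - {"claw":0.1,"slide":[-160,-92,0],"delta_rot":[0,0,-0.4555]}
    - {"claw":0.1,"slide":[-200,-115,0],"delta_rot":[0,0,-0.4555]}

```text
time: 0.6
position: [0.3313, 0.4643, 0.2442]
tool_rot: [0.312, -3.126, 0.001]
ft_force: [0.8, 0.3, 0.5]
grip_width: 0.722
grip_force: 0.0
```

send_rows:
  motion:
    - {"claw":0.1,"slide":[-14,-46,0],"delta_rot":[0,0,0]}
    - {"claw":0.1,"slide":[-28,-92,0],"delta_rot":[0,0,0]}
    - {"claw":0.1,"slide":[-42,-138,0],"delta_rot":[0,0,0]}
    - {"claw":0.1,"slide":[-56,-184,0],"delta_rot":[0,0,0]}
    - {"claw":0.1,"slide":[-70,-230,0],"delta_rot":[0,0,0]}

```text
time: 1.1
position: [0.4443, 0.2521, 0.2443]
tool_rot: [0.309, -3.126, -0.0]
ft_force: [0.3, 1.0, 0.4]
grip_width: 0.552
grip_force: 0.0
```

send_rows:
  motion:
    - {"claw":0.1,"slide":[-8,-45,0],"delta_rot":[0,0,0]}
    - {"claw":0.1,"slide":[-16,-90,0],"delta_rot":[0,0,0]}
    - {"claw":0.1,"slide":[-24,-135,0],"delta_rot":[0,0,0]}
    - {"claw":0.1,"slide":[-32,-180,0],"delta_rot":[0,0,0]}
    - {"claw":0.1,"slide":[-40,-225,0],"delta_rot":[0,0,0]}

```text
time: 1.6
position: [0.5272, 0.0395, 0.2444]
tool_rot: [0.309, -3.126, -0.0]
ft_force: [1.9, 1.4, 0.9]
grip_width: 0.546
grip_force: 0.0
```

send_rows:
  motion:
    - {"claw":0.1,"slide":[8,-40,0],"delta_rot":[0,0,0]}
    - {"claw":0.1,"slide":[16,-80,0],"delta_rot":[0,0,0]}
    - {"claw":0.1,"slide":[24,-120,0],"delta_rot":[0,0,0]}
    - {"claw":0.1,"slide":[30,-160,0],"delta_rot":[0,0,0]}
    - {"claw":0.1,"slide":[30,-160,0],"delta_rot":[0,0,0]}

```text
time: 2.1
position: [0.5277, -0.1289, 0.2446]
tool_rot: [0.292, -3.128, 0.005]
ft_force: [0.5, -0.4, 0.1]
grip_width: 0.551
grip_force: 0.0
```

```bash
python3 -c "
from h import *
s=ctrl.get_state();print(s['time'],np.round(s['position'],4),s['grip_width'],np.round(s['joint_positions'],2),R.from_rotvec(s['tool_rot']).as_matrix().round(4).tolist())
print(delta([.5306,-.287,.0375]).round(1))"
```

```text
2.1 [ 0.5277 -0.1289  0.2446] 0.5510031782156414 [-0.34  0.09  0.57  1.74 -0.05  1.33  1.99] [[-0.9827, -0.1854, -0.0001], [-0.1854, 0.9827, -0.0034], [0.0008, -0.0033, -1.0]]
[  26.2 -155.2  207.7]
```

send_rows:
  motion:
    - {"claw":0.1,"slide":[6,-35,25],"delta_rot":[0,0,0.1]}
    - {"claw":0.1,"slide":[12,-70,50],"delta_rot":[0,0,0.2]}
    - {"claw":0.1,"slide":[18,-105,75],"delta_rot":[0,0,0.3]}
    - {"claw":0.1,"slide":[26,-155,100],"delta_rot":[0,0,0.32]}
    - {"claw":0.1,"slide":[26,-155,110],"delta_rot":[0,0,0.32]}

```text
time: 2.6
position: [0.531, -0.2841, 0.1324]
tool_rot: [-0.205, -3.132, 0.006]
ft_force: [0.2, -1.4, -0.1]
grip_width: 0.55
grip_force: 0.0
```

send_rows:
  motion:
    - {"claw":0.1,"slide":[0,0,20],"delta_rot":[0,0,0]}
    - {"claw":0.1,"slide":[0,0,40],"delta_rot":[0,0,0]}
    - {"claw":0.1,"slide":[0,0,40],"delta_rot":[0,0,0]}

```text
time: 2.9
position: [0.532, -0.2764, 0.0914]
tool_rot: [-0.192, -3.13, -0.004]
ft_force: [-0.6, -0.2, -0.6]
grip_width: 0.548
grip_force: 0.0
```

```bash
cat >st.py <<'E'
import sys
from h import *
s=ctrl.get_state();print(round(s['time'],2),np.round(s['position'],4),'w',round(s['grip_width'],3),np.round(s['joint_positions'],2),'f',np.round(s['ft_force'],2),'gf',round(s['grip_force'],1));print(R.from_rotvec(s['tool_rot']).as_matrix().round(4).tolist())
for a in sys.argv[1:]:
    print(a,delta(eval(a)).round(1))
E
python3 st.py "[.5306,-.287,.0375]"
```

```text
2.9 [ 0.532  -0.2764  0.0914] w 0.548 [-0.1   0.39  0.65  1.77 -0.27  1.08  2.09] f [-0.58 -0.22 -0.65] gf 0.0
[[-0.9925, 0.1221, -0.0057], [0.1221, 0.9925, 0.0027], [0.006, 0.002, -1.0]]
[.5306,-.287,.0375] [ -0.2 -10.8  53.9]
```

send_rows:
  motion:
    - {"claw":0.1,"slide":[0,-6,12],"delta_rot":[0,0,0]}
    - {"claw":0.1,"slide":[0,-11,20],"delta_rot":[0,0,0]}
    - {"claw":0.1,"slide":[0,-11,20],"delta_rot":[0,0,0]}
    - {"claw":0.1,"slide":[0,-11,20],"delta_rot":[0,0,0]}

```text
time: 3.3
position: [0.5324, -0.2899, 0.0749]
tool_rot: [0.195, 3.135, -0.0]
ft_force: [0.9, -0.4, 0.8]
grip_width: 0.551
grip_force: 0.0
```

```bash
python3 st.py "[.5306,-.287,.0375]"
```

```text
3.3 [ 0.5324 -0.2899  0.0749] w 0.551 [-0.07  0.42  0.65  1.77 -0.29  1.05  2.13] f [ 0.87 -0.4   0.79] gf 0.0
[[-0.9923, 0.1236, 0.0003], [0.1236, 0.9923, -0.0001], [-0.0004, -0.0001, -1.0]]
[.5306,-.287,.0375] [ 2.2  2.6 37.4]
```

send_rows:
  motion:
    - {"claw":0.1,"slide":[2,3,12],"delta_rot":[0,0,0]}
    - {"claw":0.1,"slide":[2,3,24],"delta_rot":[0,0,0]}
    - {"claw":0.1,"slide":[2,3,34],"delta_rot":[0,0,0]}
    - {"claw":0.1,"slide":[2,3,34],"delta_rot":[0,0,0]}
    - {"claw":0.1,"slide":[2,3,34],"delta_rot":[0,0,0]}

```text
time: 3.8
position: [0.5305, -0.2862, 0.0401]
tool_rot: [-0.194, -3.135, -0.0]
ft_force: [-0.4, -0.8, 0.3]
grip_width: 0.551
grip_force: 0.0
```

```bash
python3 st.py "[.5306,-.287,.0375]"; python3 -c "
from h import *
a=ctrl.get_image('side')['color'][300:390,280:440];b=ctrl.get_image('top')['color'][225:315,350:510]
cv2.imwrite('pics/g1.png',cv2.resize(np.hstack([a,b]),(800,225),interpolation=cv2.INTER_CUBIC))"
```

```text
3.8 [ 0.5305 -0.2862  0.0401] w 0.551 [-0.06  0.46  0.63  1.8  -0.32  0.98  2.14] f [-0.38 -0.79  0.29] gf 0.0
[[-0.9924, 0.123, -0.0008], [0.123, 0.9924, 0.0001], [0.0008, 0.0, -1.0]]
[.5306,-.287,.0375] [-0.2 -0.8  2.6]
```

View pics/g1.png

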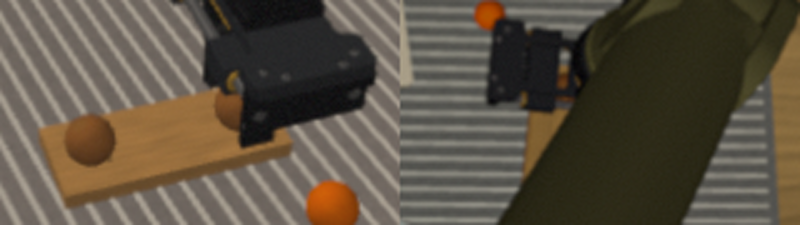

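The crop shows ball A between the fingers, with the fingertips just above the tray and ball B and the orange balls untouched. I close, then lift.

send_rows:
  motion:
    - {"claw":0.0,"slide":[0,-1,2],"delta_rot":[0,0,0]}
    - {"claw":-0.5,"slide":[0,-1,2],"delta_rot":[0,0,0]}
    - {"claw":-0.5,"slide":[0,-1,2],"delta_rot":[0,0,0]}
    - {"claw":-0.5,"slide":[0,-1,2],"delta_rot":[0,0,0]}
    - {"claw":-0.5,"slide":[0,-1,2],"delta_rot":[0,0,0]}
  grip_force: 8

```text
time: 4.4
position: [0.5307, -0.2874, 0.0387]
tool_rot: [0.193, 3.135, -0.0]
ft_force: [0.0, -0.4, -0.2]
grip_width: 0.357
grip_force: 8.0
```

send_rows:
  motion:
    - {"claw":-0.5,"slide":[0,0,-20],"delta_rot":[0,0,0]}
    - {"claw":-0.5,"slide":[0,0,-50],"delta_rot":[0,0,0]}
    - {"claw":-0.5,"slide":[0,0,-85],"delta_rot":[0,0,0]}
    - {"claw":-0.5,"slide":[0,0,-120],"delta_rot":[0,0,0]}
    - {"claw":-0.5,"slide":[0,0,-120],"delta_rot":[0,0,0]}

```text
time: 4.9
position: [0.5334, -0.2891, 0.164]
tool_rot: [0.193, 3.127, -0.004]
ft_force: [0.5, 0.3, 0.4]
grip_width: 0.354
grip_force: 8.0
```

```bash
python3 st.py "[.6398,-.067,.140]"
```

```text
4.9 [ 0.5334 -0.2891  0.164 ] w 0.354 [-0.11  0.32  0.69  1.7  -0.22  1.19  2.07] f [0.53 0.34 0.43] gf 8.0
[[-0.9923, 0.1232, 0.0089], [0.1232, 0.9924, -0.0031], [-0.0092, -0.0019, -1.0]]
[.6398,-.067,.140] [-78.  233.6  24.2]
```

send_rows:
  motion:
    - {"claw":-0.5,"slide":[-15,45,0],"delta_rot":[0,0,0]}
    - {"claw":-0.5,"slide":[-31,93,0],"delta_rot":[0,0,0]}
    - {"claw":-0.5,"slide":[-47,140,0],"delta_rot":[0,0,0]}
    - {"claw":-0.5,"slide":[-62,187,5],"delta_rot":[0,0,0]}
    - {"claw":-0.5,"slide":[-78,234,15],"delta_rot":[0,0,0]}

```text
time: 5.4
position: [0.6375, -0.0631, 0.1438]
tool_rot: [0.193, 3.134, 0.001]
ft_force: [0.2, -0.3, -0.4]
grip_width: 0.353
grip_force: 8.0
```

send_rows:
  motion:
    - {"claw":-0.5,"slide":[0,0,0],"delta_rot":[0,0,0]}
    - {"claw":-0.5,"slide":[0,0,0],"delta_rot":[0,0,0]}
    - {"claw":-0.5,"slide":[0,0,0],"delta_rot":[0,0,0]}

```text
time: 5.7
position: [0.6359, -0.067, 0.1433]
tool_rot: [-0.196, -3.135, 0.002]
ft_force: [-0.5, -0.3, -0.1]
grip_width: 0.357
grip_force: 8.0
```

```bash
python3 st.py "[.6398,-.067,.0965]"
```

```text
5.7 [ 0.6359 -0.067   0.1433] w 0.357 [-0.39  0.4   0.58  1.62 -0.23  1.19  1.68] f [-0.53 -0.34 -0.12] gf 8.0
[[-0.9922, 0.1248, -0.0009], [0.1248, 0.9922, -0.0011], [0.0007, -0.0012, -1.0]]
[.6398,-.067,.0965] [-3.9  0.5 46.8]
```

send_rows:
  motion:
    - {"claw":-0.5,"slide":[-4,0,15],"delta_rot":[0,0,0]}
    - {"claw":-0.5,"slide":[-4,0,30],"delta_rot":[0,0,0]}
    - {"claw":-0.5,"slide":[-4,0,42],"delta_rot":[0,0,0]}
    - {"claw":-0.5,"slide":[-4,0,46],"delta_rot":[0,0,0]}
    - {"claw":-0.5,"slide":[-4,0,46],"delta_rot":[0,0,0]}

```text
time: 6.2
position: [0.6398, -0.0661, 0.0965]
tool_rot: [-0.195, -3.134, 0.0]
ft_force: [0.0, 0.4, -0.0]
grip_width: 0.359
grip_force: 8.0
```

```bash
python3 st.py "[.6398,-.067,.0965]"
```

```text
6.2 [ 0.6398 -0.0661  0.0965] w 0.359 [-0.37  0.46  0.56  1.65 -0.26  1.11  1.7 ] f [ 0.04  0.39 -0.01] gf 8.0
[[-0.9923, 0.1237, -0.0018], [0.1237, 0.9923, -0.0002], [0.0018, -0.0004, -1.0]]
[.6398,-.067,.0965] [-0.1 -0.9  0. ]
```

send_rows:
  motion:
    - {"claw":-0.24,"slide":[0,-1,0.5],"delta_rot":[0,0,0]}
    - {"claw":-0.2,"slide":[0,-1,0.5],"delta_rot":[0,0,0]}
    - {"claw":-0.1,"slide":[0,-1,0.5],"delta_rot":[0,0,0]}
    - {"claw":0.0,"slide":[0,-1,0.5],"delta_rot":[0,0,0]}
    - {"claw":0.05,"slide":[0,-1,0.5],"delta_rot":[0,0,0]}

```text
time: 6.7
position: [0.6406, -0.0666, 0.0975]
tool_rot: [0.193, 3.135, 0.0]
ft_force: [-0.5, 0.5, 0.1]
grip_width: 0.502
grip_force: 0.0
```

send_rows:
  motion:
    - {"claw":0.05,"slide":[0,0,0],"delta_rot":[0,0,0]}
    - {"claw":0.05,"slide":[0,0,-15],"delta_rot":[0,0,0]}
    - {"claw":0.05,"slide":[0,0,-35],"delta_rot":[0,0,0]}
    - {"claw":0.05,"slide":[0,0,-60],"delta_rot":[0,0,0]}
    - {"claw":0.1,"slide":[0,0,-60],"delta_rot":[0,0,0]}

```text
time: 7.2
position: [0.643, -0.0673, 0.1623]
tool_rot: [0.193, 3.128, 0.001]
ft_force: [0.8, 0.1, 0.7]
grip_width: 0.541
grip_force: 0.0
```

```bash
python3 st.py "[.4312,-.2747,.160]" "[.4312,-.2747,.0385]"
```

```text
7.2 [ 0.643  -0.0673  0.1623] w 0.541 [-0.39  0.39  0.58  1.59 -0.23  1.22  1.68] f [0.77 0.06 0.75] gf 0.0
[[-0.9924, 0.1232, 0.0079], [0.1232, 0.9924, -0.0], [-0.0078, 0.0009, -1.0]]
[.4312,-.2747,.160] [ 184.7 -231.9    0.6]
[.4312,-.2747,.0385] [ 185.6 -232.   122.1]
```

send_rows:
  motion:
    - {"claw":0.1,"slide":[31,-39,0],"delta_rot":[0,0,0]}
    - {"claw":0.1,"slide":[62,-78,0],"delta_rot":[0,0,0]}
    - {"claw":0.1,"slide":[93,-116,0],"delta_rot":[0,0,0]}
    - {"claw":0.1,"slide":[124,-155,0],"delta_rot":[0,0,0]}
    - {"claw":0.1,"slide":[155,-194,0],"delta_rot":[0,0,0]}

```text
time: 7.7
position: [0.4611, -0.2413, 0.1574]
tool_rot: [0.193, 3.135, 0.001]
ft_force: [0.4, -1.4, 0.2]
grip_width: 0.55
grip_force: 0.0
```

send_rows:
  motion:
    - {"claw":0.1,"slide":[30,-38,20],"delta_rot":[0,0,0]}
    - {"claw":0.1,"slide":[30,-38,50],"delta_rot":[0,0,0]}
    - {"claw":0.1,"slide":[30,-38,75],"delta_rot":[0,0,0]}
    - {"claw":0.1,"slide":[30,-38,75],"delta_rot":[0,0,0]}
    - {"claw":0.1,"slide":[30,-38,75],"delta_rot":[0,0,0]}

```text
time: 8.2
position: [0.4284, -0.2742, 0.0826]
tool_rot: [-0.193, -3.135, 0.0]
ft_force: [0.5, 0.5, 0.2]
grip_width: 0.55
grip_force: 0.0
```

```bash
python3 st.py "[.4312,-.2747,.0385]"
```

```text
8.2 [ 0.4284 -0.2742  0.0826] w 0.55 [-0.16  0.2   0.74  2.   -0.16  0.99  2.11] f [0.54 0.46 0.25] gf 0.0
[[-0.9924, 0.1229, -0.0004], [0.1229, 0.9924, -0.0001], [0.0004, -0.0002, -1.0]]
[.4312,-.2747,.0385] [-2.9 -0.1 44.1]
```

send_rows:
  motion:
    - {"claw":0.1,"slide":[-3,0,15],"delta_rot":[0,0,0]}
    - {"claw":0.1,"slide":[-3,0,30],"delta_rot":[0,0,0]}
    - {"claw":0.1,"slide":[-3,0,42],"delta_rot":[0,0,0]}
    - {"claw":0.1,"slide":[-3,0,44],"delta_rot":[0,0,0]}
    - {"claw":0.1,"slide":[-3,0,44],"delta_rot":[0,0,0]}

```text
time: 8.7
position: [0.431, -0.2745, 0.0379]
tool_rot: [-0.194, -3.135, -0.0]
ft_force: [0.2, -0.1, 0.0]
grip_width: 0.547
grip_force: 0.0
```

```bash
python3 st.py "[.4312,-.2747,.0385]"; python3 -c "
from h import *
a=ctrl.get_image('side')['color'][300:390,260:420];b=ctrl.get_image('side')['color'][180:270,260:420]
cv2.imwrite('pics/g2.png',cv2.resize(np.hstack([a,b]),(800,225),interpolation=cv2.INTER_CUBIC))"
```

```text
8.7 [ 0.431  -0.2745  0.0379] w 0.547 [-0.12  0.29  0.71  2.03 -0.24  0.91  2.17] f [ 0.21 -0.13  0.  ] gf 0.0
[[-0.9924, 0.123, -0.0009], [0.123, 0.9924, 0.0002], [0.0009, 0.0001, -1.0]]
[.4312,-.2747,.0385] [-0.3 -0.2 -0.6]
```

View pics/g2.png

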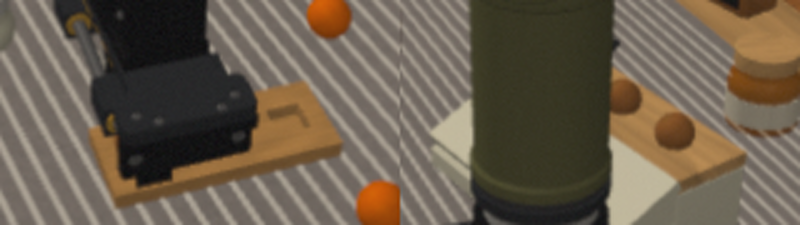

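The crop shows ball A seated in well 0 (right half, about (674,130)), ball C still in its well beside it, and the gripper straddling ball B. I close and lift.

send_rows:
  motion:
    - {"claw":0.0,"slide":[0,0,-0.5],"delta_rot":[0,0,0]}
    - {"claw":-0.5,"slide":[0,0,-0.5],"delta_rot":[0,0,0]}
    - {"claw":-0.5,"slide":[0,0,-0.5],"delta_rot":[0,0,0]}
    - {"claw":-0.5,"slide":[0,0,-0.5],"delta_rot":[0,0,0]}
    - {"claw":-0.5,"slide":[0,0,-0.5],"delta_rot":[0,0,0]}
  grip_force: 8

```text
time: 9.3
position: [0.4314, -0.2749, 0.0389]
tool_rot: [0.194, 3.135, -0.001]
ft_force: [-0.0, -1.6, 1.3]
grip_width: 0.359
grip_force: 8.0
```

send_rows:
  motion:
    - {"claw":-0.5,"slide":[0,0,-20],"delta_rot":[0,0,0]}
    - {"claw":-0.5,"slide":[0,0,-50],"delta_rot":[0,0,0]}
    - {"claw":-0.5,"slide":[0,0,-85],"delta_rot":[0,0,0]}
    - {"claw":-0.5,"slide":[0,0,-120],"delta_rot":[0,0,0]}
    - {"claw":-0.5,"slide":[0,0,-120],"delta_rot":[0,0,0]}

```text
time: 9.8
position: [0.434, -0.2761, 0.1632]
tool_rot: [0.193, 3.127, -0.002]
ft_force: [-0.9, -0.3, 0.2]
grip_width: 0.359
grip_force: 8.0
```

```bash
python3 st.py "[.6143,.0604,.150]"
```

```text
9.8 [ 0.434  -0.2761  0.1632] w 0.359 [-0.2   0.09  0.76  1.92 -0.07  1.15  2.03] f [-0.94 -0.3   0.2 ] gf 8.0
[[-0.9924, 0.123, 0.0084], [0.123, 0.9924, -0.0021], [-0.0086, -0.001, -1.0]]
[.6143,.0604,.150] [-137.5  356.2   14.1]
```

send_rows:
  motion:
    - {"claw":-0.5,"slide":[-14,36,0],"delta_rot":[0,0,0]}
    - {"claw":-0.5,"slide":[-28,72,0],"delta_rot":[0,0,0]}
    - {"claw":-0.5,"slide":[-42,108,0],"delta_rot":[0,0,0]}
    - {"claw":-0.5,"slide":[-56,144,0],"delta_rot":[0,0,0]}
    - {"claw":-0.5,"slide":[-70,180,0],"delta_rot":[0,0,0]}

```text
time: 10.3
position: [0.523, -0.1028, 0.1579]
tool_rot: [-0.193, -3.135, -0.001]
ft_force: [0.8, 0.2, 0.3]
grip_width: 0.356
grip_force: 8.0
```

send_rows:
  motion:
    - {"claw":-0.5,"slide":[-15,40,0],"delta_rot":[0,0,0]}
    - {"claw":-0.5,"slide":[-30,85,0],"delta_rot":[0,0,0]}
    - {"claw":-0.5,"slide":[-48,130,0],"delta_rot":[0,0,0]}
    - {"claw":-0.5,"slide":[-67,176,0],"delta_rot":[0,0,0]}
    - {"claw":-0.5,"slide":[-67,176,0],"delta_rot":[0,0,0]}

```text
time: 10.8
position: [0.6123, 0.0719, 0.1568]
tool_rot: [-0.175, -3.136, -0.006]
ft_force: [0.1, 0.6, -0.2]
grip_width: 0.357
grip_force: 8.0
```

send_rows:
  motion:
    - {"claw":-0.5,"slide":[0,0,0],"delta_rot":[0,0,0]}
    - {"claw":-0.5,"slide":[0,0,0],"delta_rot":[0,0,0]}

```text
time: 11.0
position: [0.6103, 0.0603, 0.1579]
tool_rot: [-0.196, -3.134, 0.002]
ft_force: [0.0, -0.1, 0.7]
grip_width: 0.357
grip_force: 8.0
```

```bash
python3 st.py "[.6143,.0604,.0965]"
```

```text
11.0 [0.6103 0.0603 0.1579] w 0.357 [-0.56  0.32  0.5   1.67 -0.16  1.19  1.43] f [ 0.   -0.06  0.72] gf 8.0
[[-0.9922, 0.1245, -0.0014], [0.1245, 0.9922, -0.0011], [0.0013, -0.0013, -1.0]]
[.6143,.0604,.0965] [-4.   0.6 61.4]
```

send_rows:
  motion:
    - {"claw":-0.5,"slide":[-4,0,20],"delta_rot":[0,0,0]}
    - {"claw":-0.5,"slide":[-4,0,40],"delta_rot":[0,0,0]}
    - {"claw":-0.5,"slide":[-4,0,56],"delta_rot":[0,0,0]}
    - {"claw":-0.5,"slide":[-4,0,61],"delta_rot":[0,0,0]}
    - {"claw":-0.5,"slide":[-4,0,61],"delta_rot":[0,0,0]}

```text
time: 11.5
position: [0.6143, 0.0605, 0.097]
tool_rot: [-0.195, -3.134, 0.001]
ft_force: [0.7, 0.6, 0.1]
grip_width: 0.359
grip_force: 8.0
```

```bash
python3 st.py "[.6143,.0604,.0965]"
```

```text
11.5 [0.6143 0.0605 0.097 ] w 0.359 [-0.54  0.39  0.49  1.72 -0.2   1.08  1.46] f [0.71 0.55 0.11] gf 8.0
[[-0.9923, 0.1242, -0.0014], [0.1242, 0.9923, -0.0003], [0.0014, -0.0005, -1.0]]
[.6143,.0604,.0965] [-0.  -0.1  0.5]
```

send_rows:
  motion:
    - {"claw":-0.24,"slide":[0,0,0.5],"delta_rot":[0,0,0]}
    - {"claw":-0.2,"slide":[0,0,0.5],"delta_rot":[0,0,0]}
    - {"claw":-0.1,"slide":[0,0,0.5],"delta_rot":[0,0,0]}
    - {"claw":0.0,"slide":[0,0,0.5],"delta_rot":[0,0,0]}
    - {"claw":0.05,"slide":[0,0,0.5],"delta_rot":[0,0,0]}

```text
time: 12.0
position: [0.6152, 0.0615, 0.0975]
tool_rot: [0.193, 3.135, 0.0]
ft_force: [1.2, 0.7, 0.4]
grip_width: 0.5
grip_force: 0.0
```

send_rows:
  motion:
    - {"claw":0.05,"slide":[0,0,-2],"delta_rot":[0,0,0]}
    - {"claw":0.05,"slide":[0,0,-20],"delta_rot":[0,0,0]}
    - {"claw":0.05,"slide":[0,0,-50],"delta_rot":[0,0,0]}
    - {"claw":0.05,"slide":[0,0,-80],"delta_rot":[0,0,0]}
    - {"claw":0.1,"slide":[0,0,-105],"delta_rot":[0,0,0]}

```text
time: 12.5
position: [0.6153, 0.0613, 0.2041]
tool_rot: [0.194, 3.134, 0.001]
ft_force: [1.1, 0.2, 1.1]
grip_width: 0.539
grip_force: 0.0
```

send_rows:
  motion:
    - {"claw":0.1,"slide":[24,38,0],"delta_rot":[0,0,0]}
    - {"claw":0.1,"slide":[48,76,0],"delta_rot":[0,0,0]}
    - {"claw":0.1,"slide":[71,114,0],"delta_rot":[0,0,0]}
    - {"claw":0.1,"slide":[95,152,0],"delta_rot":[0,0,0]}
    - {"claw":0.1,"slide":[119,190,0],"delta_rot":[0,0,0]}

```text
time: 13.0
position: [0.5193, 0.2661, 0.2027]
tool_rot: [0.194, 3.135, 0.001]
ft_force: [1.0, 1.3, -0.0]
grip_width: 0.546
grip_force: 0.0
```

send_rows:
  motion:
    - {"claw":0.1,"slide":[24,39,0],"delta_rot":[0,0,0]}
    - {"claw":0.1,"slide":[24,39,0],"delta_rot":[0,0,0]}
    - {"claw":0.1,"slide":[24,39,0],"delta_rot":[0,0,0]}

```text
time: 13.3
position: [0.5004, 0.3077, 0.2022]
tool_rot: [0.188, 3.136, -0.0]
ft_force: [1.3, -0.4, -0.4]
grip_width: 0.55
grip_force: 0.0
```

```bash
python3 st.py "[.501,.305,.101]"; python3 -c "
from h import *
a=ctrl.get_image('side')['color'][130:310,210:410];b=ctrl.get_image('top')['color'][170:350,140:340]
cv2.imwrite('pics/g3.png',cv2.resize(np.hstack([a,b]),(800,360),interpolation=cv2.INTER_CUBIC))"
```

```text
13.3 [0.5004 0.3077 0.2022] w 0.55 [-0.91  0.22  0.36  1.68 -0.08  1.26  0.92] f [ 1.28 -0.44 -0.36] gf 0.0
[[-0.9928, 0.1194, 0.0001], [0.1194, 0.9928, -0.0002], [-0.0001, -0.0002, -1.0]]
[.501,.305,.101] [ -0.9  -2.6 101.2]
```

View pics/g3.png

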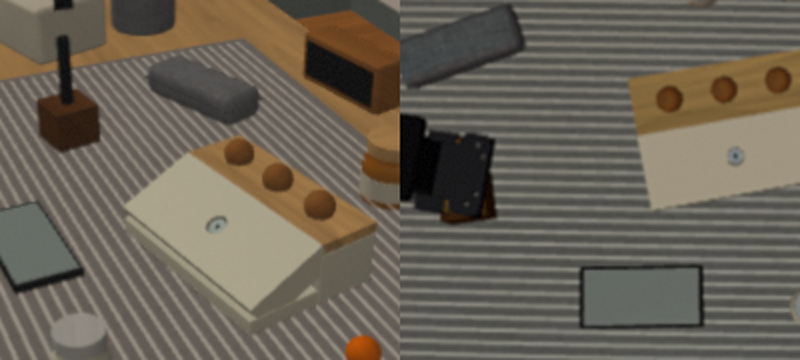

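The crop shows all three balls seated (at about (239,152), (278,178), (320,205) in the left half) and the gripper above the pin. I descend on it.

send_rows:
  motion:
    - {"claw":0.1,"slide":[-1,-2.5,20],"delta_rot":[0,0,0]}
    - {"claw":0.1,"slide":[-1,-2.5,40],"delta_rot":[0,0,0]}
    - {"claw":0.1,"slide":[-1,-2.5,60],"delta_rot":[0,0,0]}
    - {"claw":0.1,"slide":[-1,-2.5,60],"delta_rot":[0,0,0]}

```text
time: 13.8
position: [0.5012, 0.3006, 0.1395]
tool_rot: [-0.198, -3.132, 0.006]
ft_force: [-0.1, -0.8, 1.0]
grip_width: 0.555
grip_force: 0.0
```

```bash
python3 st.py "[.501,.305,.101]"
```

```text
13.8 [0.5012 0.3006 0.1395] w 0.555 [-0.89  0.27  0.35  1.76 -0.1   1.14  0.94] f [-0.14 -0.83  0.95] gf 0.0
[[-0.992, 0.1262, -0.004], [0.1262, 0.992, -0.0037], [0.0035, -0.0042, -1.0]]
[.501,.305,.101] [ 0.6  4.5 38.5]
```

send_rows:
  motion:
    - {"claw":0.1,"slide":[0,2,15],"delta_rot":[0,0,0]}
    - {"claw":0.1,"slide":[0,3,30],"delta_rot":[0,0,0]}
    - {"claw":0.1,"slide":[0,3,38],"delta_rot":[0,0,0]}
    - {"claw":0.1,"slide":[0,3,38],"delta_rot":[0,0,0]}
    - {"claw":0.1,"slide":[0,3,38],"delta_rot":[0,0,0]}

```text
time: 14.3
position: [0.5024, 0.3067, 0.1043]
tool_rot: [0.193, 3.135, -0.0]
ft_force: [0.1, -0.5, 0.2]
grip_width: 0.546
grip_force: 0.0
```

```bash
python3 st.py "[.501,.305,.101]"
```

```text
14.3 [0.5024 0.3067 0.1043] w 0.546 [-0.89  0.31  0.35  1.78 -0.12  1.07  0.95] f [ 0.13 -0.52  0.18] gf 0.0
[[-0.9924, 0.1229, 0.0002], [0.1229, 0.9924, -0.0001], [-0.0002, -0.0, -1.0]]
[.501,.305,.101] [ 1.2 -1.8  3.3]
```

send_rows:
  motion:
    - {"claw":0.0,"slide":[1,-2,3],"delta_rot":[0,0,0]}
    - {"claw":-0.3,"slide":[1,-2,3],"delta_rot":[0,0,0]}
    - {"claw":-0.5,"slide":[1,-2,3],"delta_rot":[0,0,0]}
    - {"claw":-0.9,"slide":[1,-2,3],"delta_rot":[0,0,0]}
    - {"claw":-0.9,"slide":[1,-2,3],"delta_rot":[0,0,0]}
  grip_force: 6

```text
time: 14.8
position: [0.5011, 0.3049, 0.1014]
tool_rot: [0.193, 3.135, 0.001]
ft_force: [-0.5, 0.8, 0.2]
grip_width: 0.221
grip_force: 0.0
```

send_rows:
  motion:
    - {"claw":-0.9,"slide":[0,0,0],"delta_rot":[0,0,0]}
    - {"claw":-0.9,"slide":[0,0,0],"delta_rot":[0,0,0]}
    - {"claw":-0.9,"slide":[0,0,0],"delta_rot":[0,0,0]}

```text
time: 15.1
position: [0.5011, 0.3049, 0.1014]
tool_rot: [0.194, 3.135, 0.0]
ft_force: [-0.4, 0.6, 1.8]
grip_width: 0.18
grip_force: 6.0
```

```bash
python3 st.py "[.501,.305,.101]"
```

```text
15.1 [0.5011 0.3049 0.1014] w 0.18 [-0.89  0.31  0.35  1.79 -0.12  1.06  0.95] f [-0.41  0.62  1.82] gf 6.0
[[-0.9924, 0.123, 0.0002], [0.123, 0.9924, 0.0003], [-0.0002, 0.0003, -1.0]]
[.501,.305,.101] [0.1 0.1 0.4]
```

send_rows:
  motion:
    - {"claw":-0.9,"slide":[0,0,0],"delta_rot":[0,0,0]}
    - {"claw":-0.9,"slide":[0,0,-5],"delta_rot":[0,0,0]}
    - {"claw":-0.9,"slide":[0,0,-20],"delta_rot":[0,0,0]}
    - {"claw":-0.9,"slide":[0,0,-40],"delta_rot":[0,0,0]}
    - {"claw":-0.9,"slide":[0,0,-60],"delta_rot":[0,0,0]}
  grip_force: 25

```text
time: 15.6
position: [0.5011, 0.3047, 0.1629]
tool_rot: [0.194, 3.135, 0.0]
ft_force: [0.0, -0.3, -1.4]
grip_width: 0.176
grip_force: 25.0
```

send_rows:
  motion:
    - {"claw":-0.9,"slide":[0,0,-20],"delta_rot":[0,0,0]}
    - {"claw":-0.9,"slide":[0,0,-50],"delta_rot":[0,0,0]}
    - {"claw":-0.9,"slide":[0,0,-80],"delta_rot":[0,0,0]}
    - {"claw":-0.9,"slide":[0,0,-90],"delta_rot":[0,0,0]}
    - {"claw":-0.9,"slide":[0,0,-90],"delta_rot":[0,0,0]}

```text
time: 16.1
position: [0.5019, 0.3052, 0.2536]
tool_rot: [0.194, 3.133, 0.005]
ft_force: [0.8, 0.3, -0.0]
grip_width: 0.178
grip_force: 25.0
```

```bash
cat >tgt.py <<'E'
from h import *
# tool target: z_t=-normal, y_t = warmer y, pin tip L ahead of TCP
import sys
n=np.array([-.4144,-.0831,.9063]);n/=np.linalg.norm(n)
y=np.array([-.1966,.9805,0]);x=np.cross(y,-n)
Rt=R.from_matrix(np.c_[x,y,-n]); key=np.array([.5533,-.0181,.0484])
def go(L,off,dx=0,dy=0):
    s=ctrl.get_state();R0=R.from_rotvec(s["tool_rot"]);p=key+n*(off+L)+dx*x+dy*y
    print("off",off,"slide",(R0.inv().apply(p-s["position"])*1000).round(1),"rot",(R0.inv()*Rt).as_rotvec().round(4),"tgt",p.round(4))
if __name__=="__main__":
    for o in sys.argv[1:]: go(.0964,float(o))
E
python3 st.py; python3 tgt.py .1 .03; python3 -c "
from h import *
a=ctrl.get_image('side')['color'][60:240,170:370];b=ctrl.get_image('top')['color'][170:350,100:300]
cv2.imwrite('pics/g4.png',cv2.resize(np.hstack([a,b]),(800,360),interpolation=cv2.INTER_CUBIC))"
```

```text
16.1 [0.5019 0.3052 0.2536] w 0.178 [-0.91  0.18  0.36  1.62 -0.07  1.35  0.91] f [ 0.78  0.3  -0.  ] gf 25.0
[[-0.9924, 0.1231, 0.0032], [0.1231, 0.9924, 0.0027], [-0.0029, 0.0031, -1.0]]
off 0.1 slide [ -12.  -340.8   26.2] rot [-0.0675 -0.4292 -0.3167] tgt [ 0.4719 -0.0344  0.2264]
off 0.03 slide [ -39.9 -331.7   89.7] rot [-0.0675 -0.4292 -0.3167] tgt [ 0.5009 -0.0286  0.163 ]
```

View pics/g4.png

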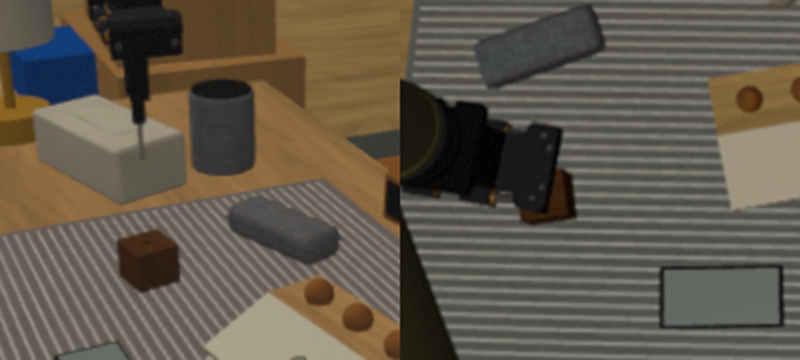

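The pin is clear of the stand, hanging straight with its shaft visible at about (141,140). I carry it to above the key and tilt it.

send_rows:
  motion:
    - {"claw":-0.9,"slide":[-1,-34,0],"delta_rot":[-0.008,-0.05,-0.035]}
    - {"claw":-0.9,"slide":[-2,-68,0],"delta_rot":[-0.016,-0.1,-0.07]}
    - {"claw":-0.9,"slide":[-4,-102,0],"delta_rot":[-0.024,-0.15,-0.11]}
    - {"claw":-0.9,"slide":[-6,-136,5],"delta_rot":[-0.034,-0.2,-0.15]}
    - {"claw":-0.9,"slide":[-6,-170,10],"delta_rot":[-0.04,-0.25,-0.185]}

```text
time: 16.7
position: [0.485, 0.1337, 0.2391]
tool_rot: [-0.093, 2.889, 0.033]
ft_force: [0.3, -0.6, -0.7]
grip_width: 0.173
grip_force: 25.0
```

```bash
python3 st.py; python3 tgt.py .1
```

```text
16.7 [0.485  0.1337 0.2391] w 0.173 [-0.84 -0.21  0.42  2.02  0.18  1.07  1.15] f [ 0.25 -0.64 -0.72] gf 25.0
[[-0.9666, -0.0665, 0.2476], [-0.0607, 0.9977, 0.0308], [-0.2491, 0.0147, -0.9684]]
off 0.1 slide [  26.1 -167.     3.9] rot [-0.0305 -0.1834 -0.1288] tgt [ 0.4719 -0.0344  0.2264]
```

```bash
python3 tgt.py .05 .04
```

```text
off 0.05 slide [  17.1 -164.9   53. ] rot [-0.0305 -0.1834 -0.1288] tgt [ 0.4926 -0.0303  0.1811]
off 0.04 slide [  15.3 -164.5   62.9] rot [-0.0305 -0.1834 -0.1288] tgt [ 0.4968 -0.0294  0.172 ]
```

send_rows:
  motion:
    - {"claw":-0.9,"slide":[3,-33,11],"delta_rot":[-0.006,-0.037,-0.026]}
    - {"claw":-0.9,"slide":[7,-66,22],"delta_rot":[-0.012,-0.073,-0.052]}
    - {"claw":-0.9,"slide":[10,-99,33],"delta_rot":[-0.018,-0.11,-0.077]}
    - {"claw":-0.9,"slide":[14,-132,44],"delta_rot":[-0.024,-0.147,-0.103]}
    - {"claw":-0.9,"slide":[17,-165,53],"delta_rot":[-0.0305,-0.1834,-0.1288]}

```text
time: 17.2
position: [0.4917, -0.0295, 0.1803]
tool_rot: [-0.267, 2.695, 0.061]
ft_force: [-0.2, -0.3, -0.4]
grip_width: 0.177
grip_force: 25.0
```

send_rows:
  motion:
    - {"claw":-0.9,"slide":[0,0,0],"delta_rot":[0,0,0]}
    - {"claw":-0.9,"slide":[0,0,0],"delta_rot":[0,0,0]}
    - {"claw":-0.9,"slide":[0,0,0],"delta_rot":[0,0,0]}

```text
time: 17.5
position: [0.4932, -0.0276, 0.1823]
tool_rot: [-0.266, 2.694, 0.062]
ft_force: [0.2, -0.7, -0.9]
grip_width: 0.18
grip_force: 25.0
```

```bash
python3 st.py; python3 tgt.py .03
```

```text
17.5 [ 0.4932 -0.0276  0.1823] w 0.18 [-0.33 -0.29  0.36  2.25  0.    0.74  1.8 ] f [ 0.18 -0.73 -0.88] gf 25.0
[[-0.8891, -0.1961, 0.4137], [-0.177, 0.9806, 0.0844], [-0.4222, 0.0018, -0.9065]]
off 0.03 slide [ 1.5 -2.6 20.7] rot [ 0.0014 -0.0005 -0.0013] tgt [ 0.5009 -0.0286  0.163 ]
```

send_rows:
  motion:
    - {"claw":-0.9,"slide":[1,-2,10],"delta_rot":[0,0,0]}
    - {"claw":-0.9,"slide":[1,-2,20],"delta_rot":[0,0,0]}
    - {"claw":-0.9,"slide":[1.5,-2.5,31],"delta_rot":[0,0,0]}
    - {"claw":-0.9,"slide":[1.5,-2.5,31],"delta_rot":[0,0,0]}
    - {"claw":-0.9,"slide":[1.5,-2.5,31],"delta_rot":[0,0,0]}

```text
time: 18.0
position: [0.5053, -0.0284, 0.1534]
tool_rot: [-0.266, 2.695, 0.061]
ft_force: [1.1, 1.0, -0.3]
grip_width: 0.173
grip_force: 25.0
```

```bash
python3 st.py; python3 tgt.py .02; python3 -c "
from h import *
import pickle
A=ctrl.get_image('side');B=ctrl.get_image('top');pickle.dump((A,B),open('d1.pkl','wb'))
a=A['color'][180:260,270:370];b=B['color'][200:280,260:360]
cv2.imwrite('pics/g5.png',cv2.resize(np.hstack([a,b]),(800,320),interpolation=cv2.INTER_CUBIC))
s=ctrl.get_state();z=R.from_rotvec(s['tool_rot']).as_matrix()[:,2]
for L in(.0514,.0964): print(L,[proj(i,np.array(s['position'])+L*z).round(1) for i in(A,B)])"
```

```text
18.0 [ 0.5053 -0.0284  0.1534] w 0.173 [-0.35 -0.23  0.39  2.26 -0.03  0.67  1.84] f [ 1.1   0.98 -0.3 ] gf 25.0
[[-0.8892, -0.1956, 0.4135], [-0.1767, 0.9807, 0.0839], [-0.422, 0.0016, -0.9066]]
off 0.02 slide [-0.1  0.6 -0.5] rot [ 0.001  -0.0008 -0.0016] tgt [ 0.5051 -0.0278  0.1539]
0.0514 [array([306.8, 220.9]), array([310.3, 254.4])]
0.0964 [array([314.9, 236. ]), array([308.4, 249.1])]
```

View pics/g5.png

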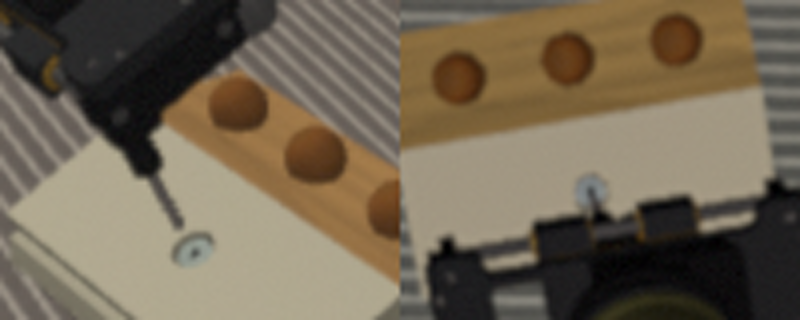

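The tip is at about (315,237) in the side view, where the model predicts (315,236), and it lines up with the key dot at (319,243). I advance along the tool axis in small steps and watch the force.

send_rows:
  motion:
    - {"claw":-0.9,"slide":[0,0.3,4],"delta_rot":[0,0,0]}
    - {"claw":-0.9,"slide":[0,0.5,8],"delta_rot":[0,0,0]}
    - {"claw":-0.9,"slide":[0,0.5,12],"delta_rot":[0,0,0]}
    - {"claw":-0.9,"slide":[0,0.5,15],"delta_rot":[0,0,0]}
    - {"claw":-0.9,"slide":[0,0.5,15],"delta_rot":[0,0,0]}

```text
time: 18.6
position: [0.5114, -0.0269, 0.14]
tool_rot: [-0.265, 2.694, 0.061]
ft_force: [0.1, -0.3, 0.3]
grip_width: 0.179
grip_force: 25.0
```

send_rows:
  motion:
    - {"claw":-0.9,"slide":[0,0,1],"delta_rot":[0,0,0]}
    - {"claw":-0.9,"slide":[0,0,2],"delta_rot":[0,0,0]}
    - {"claw":-0.9,"slide":[0,0,2],"delta_rot":[0,0,0]}

```text
time: 18.9
position: [0.5124, -0.0268, 0.1387]
tool_rot: [-0.264, 2.693, 0.061]
ft_force: [-0.3, 0.1, -0.6]
grip_width: 0.181
grip_force: 25.0
```

send_rows:
  motion:
    - {"claw":-0.9,"slide":[0,0,1],"delta_rot":[0,0,0]}
    - {"claw":-0.9,"slide":[0,0,2],"delta_rot":[0,0,0]}
    - {"claw":-0.9,"slide":[0,0,2],"delta_rot":[0,0,0]}

```text
time: 19.2
position: [0.5132, -0.0267, 0.1369]
tool_rot: [-0.264, 2.693, 0.061]
ft_force: [-0.4, -0.1, -0.7]
grip_width: 0.18
grip_force: 25.0
```

send_rows:
  motion:
    - {"claw":-0.9,"slide":[0,0,1],"delta_rot":[0,0,0]}
    - {"claw":-0.9,"slide":[0,0,2],"delta_rot":[0,0,0]}
    - {"claw":-0.9,"slide":[0,0,2],"delta_rot":[0,0,0]}

```text
time: 19.5
position: [0.5142, -0.0265, 0.1352]
tool_rot: [-0.264, 2.693, 0.061]
ft_force: [-1.6, 0.6, 1.2]
grip_width: 0.18
grip_force: 25.0
```

```bash
python3 st.py; python3 tgt.py 0
```

```text
19.5 [ 0.5142 -0.0265  0.1352] w 0.18 [-0.36 -0.18  0.41  2.27 -0.07  0.62  1.87] f [-1.55  0.6   1.17] gf 25.0
[[-0.8887, -0.1949, 0.4151], [-0.1758, 0.9808, 0.084], [-0.4235, 0.0017, -0.9059]]
off 0.0 slide [ 0.5  0.5 -0.8] rot [ 0.0007  0.001  -0.0023] tgt [ 0.5134 -0.0261  0.1358]
```

send_rows:
  motion:
    - {"claw":-0.9,"slide":[0,0,1],"delta_rot":[0,0,0]}
    - {"claw":-0.9,"slide":[0,0,2],"delta_rot":[0,0,0]}
    - {"claw":-0.9,"slide":[0,0,2],"delta_rot":[0,0,0]}

```text
time: 19.8
position: [0.515, -0.0263, 0.1334]
tool_rot: [-0.264, 2.693, 0.061]
ft_force: [-0.7, 0.0, 1.1]
grip_width: 0.178
grip_force: 25.0
```

send_rows:
  motion:
    - {"claw":-0.9,"slide":[0,0,0],"delta_rot":[0,0,0]}

```text
time: 19.9
position: [0.515, -0.0263, 0.1334]
tool_rot: [-0.264, 2.693, 0.061]
ft_force: [-1.0, -0.4, 1.9]
grip_width: 0.178
grip_force: 25.0
```

send_rows:
  motion:
    - {"claw":-0.9,"slide":[0,0,1],"delta_rot":[0,0,0]}
    - {"claw":-0.9,"slide":[0,0,2],"delta_rot":[0,0,0]}
    - {"claw":-0.9,"slide":[0,0,2],"delta_rot":[0,0,0]}

```text
time: 20.2
position: [0.5159, -0.0261, 0.1315]
tool_rot: [-0.264, 2.693, 0.061]
ft_force: [-1.4, -0.1, 2.8]
grip_width: 0.175
grip_force: 25.0
```

send_rows:
  motion:
    - {"claw":-0.9,"slide":[0,0,0],"delta_rot":[0,0,0]}

```text
time: 20.3
position: [0.5159, -0.0261, 0.1316]
tool_rot: [-0.264, 2.693, 0.061]
ft_force: [-1.8, -0.3, 1.9]
grip_width: 0.179
grip_force: 25.0
```

```bash
python3 st.py; python3 tgt.py 0
```

```text
20.3 [ 0.5159 -0.0261  0.1316] w 0.179 [-0.36 -0.17  0.41  2.27 -0.07  0.61  1.88] f [-1.84 -0.26  1.85] gf 25.0
[[-0.8886, -0.1949, 0.4152], [-0.1759, 0.9808, 0.084], [-0.4236, 0.0016, -0.9059]]
off 0.0 slide [ 0.5  0.5 -4.8] rot [ 0.0007  0.001  -0.0023] tgt [ 0.5134 -0.0261  0.1358]
```

send_rows:
  motion:
    - {"claw":-0.9,"slide":[0,0,1],"delta_rot":[0,0,0]}
    - {"claw":-0.9,"slide":[0,0,1.6],"delta_rot":[0,0,0]}

```text
time: 20.5
position: [0.5165, -0.026, 0.1301]
tool_rot: [-0.264, 2.693, 0.061]
ft_force: [-2.5, -0.2, 2.9]
grip_width: 0.18
grip_force: 25.0
```

send_rows:
  motion:
    - {"claw":-0.9,"slide":[0,0,0],"delta_rot":[0,0,0]}

```text
time: 20.6
position: [0.5165, -0.026, 0.1301]
tool_rot: [-0.264, 2.693, 0.061]
ft_force: [-1.4, 0.2, 2.6]
grip_width: 0.175
grip_force: 25.0
```

send_rows:
  motion:
    - {"claw":-0.9,"slide":[0,0,0],"delta_rot":[0,0,0]}

```text
time: 20.7
position: [0.5165, -0.026, 0.1302]
tool_rot: [-0.265, 2.693, 0.061]
ft_force: [-1.9, -0.5, 2.5]
grip_width: 0.174
grip_force: 25.0
```

send_rows:
  motion:
    - {"claw":-0.9,"slide":[0,0,0],"delta_rot":[0,0,0]}

```text
time: 20.8
position: [0.5165, -0.026, 0.1302]
tool_rot: [-0.264, 2.693, 0.061]
ft_force: [-0.4, -0.5, 2.6]
grip_width: 0.171
grip_force: 25.0
```

```bash
python3 tgt.py 0; python3 -c "
from h import *
a=ctrl.get_image('side')['color'][180:260,270:370];b=ctrl.get_image('top')['color'][200:280,260:360]
cv2.imwrite('pics/g6.png',cv2.resize(np.hstack([a,b]),(800,320),interpolation=cv2.INTER_CUBIC))
n=np.array([-.4144,-.0831,.9063]);F=[]
for i in range(12): ctrl.get_image('top');F.append(ctrl.get_state()['ft_force']@n if hasattr(ctrl.get_state()['ft_force'],'dot') else np.dot(ctrl.get_state()['ft_force'],n))
print(np.mean(F),np.std(F))"
```

```text
off 0.0 slide [ 0.4  0.5 -6.4] rot [ 0.0007  0.001  -0.0023] tgt [ 0.5134 -0.0261  0.1358]
3.089501823613471 0.592529740756524
```

View pics/g6.png

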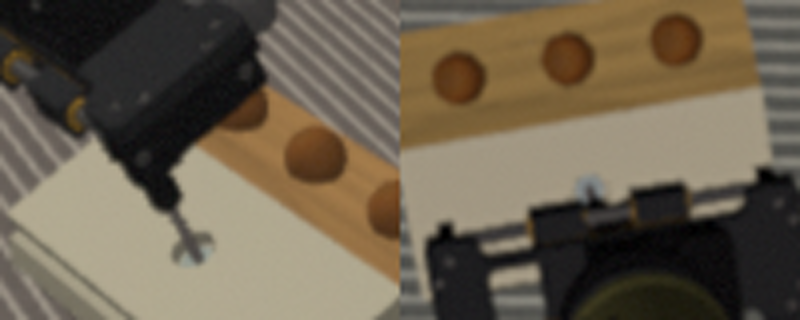

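The tip is on the key's dot in its opening. The mean force of about 3.1 N puts the key at or just past half way, so I add a slight margin.

send_rows:
  motion:
    - {"claw":-0.9,"slide":[0,0,0.8],"delta_rot":[0,0,0]}
    - {"claw":-0.9,"slide":[0,0,0.8],"delta_rot":[0,0,0]}
    - {"claw":-0.9,"slide":[0,0,0.8],"delta_rot":[0,0,0]}

```text
time: 21.8
position: [0.5168, -0.0259, 0.1294]
tool_rot: [-0.264, 2.693, 0.061]
ft_force: [-1.0, -0.2, 2.1]
grip_width: 0.178
grip_force: 25.0
```

```bash
python3 -c "
from h import *
n=np.array([-.4144,-.0831,.9063]);F=[]
for i in range(12): ctrl.get_image('top');F.append(np.dot(ctrl.get_state()['ft_force'],n))
print(np.mean(F),np.std(F))
print(ctrl.close_job())"
```

```text
3.2223834885825897 0.34666456785010774
the job is handed in; nothing more can be done
None
```

The job is handed in: both tray balls are in the empty wells, and the pin is holding the key down, square to the panel, at about 3.2 N; that force suggests the key is about 4.6 mm in, just past half way.

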